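# Unlatch the photometer's white reference cell and hold it level for dusting

### The arm

A 7-joint arm with a two-finger parallel gripper is mounted at the origin on a cart in front of the work surface, level with it; the furniture and walls round the work are solid. World frame = base frame: x ahead of the robot, y to its left, z up, the work surface at z = 0. Lengths are in m, angles in rad, forces in N, time in s.
With the tool pointing down it reaches from about 0.375 to 0.925 m from the base axis. Payload 3.1 kg.
Tool frame: the origin (TCP) lies at the very end of the fingers, on their centre line; the grasp point (between the pads) lies 19 mm behind it; z points along the fingers, y is the line along which they close (so a half turn about z gives the same grasp; the last joint's range is limited). The gripper opens to 85 mm and grips with 20 to 120 N. Pads are 22 mm wide; open, the fingers measure 114 mm over their backs; the gripper's body (76 mm by 85 mm) begins 54 mm behind the grasp point. The pads swing forward as they close: fully open they stand 13 mm farther back than shut.
Start: joints at [1.152, 0.383, 0.044, 1.598, -0.018, 1.161, -0.05], TCP at [0.205, -0.617, 0.206] pointing down, gripper open.
Joint ranges: [-2.61, 2.61], [-0.41, 2.15], [-1.48, 1.57], [0, 2.5], [-1.57, 4.71], [0.05, 1.97], [-2.85, 2.85]. Speed limits (rad/s): [2.79, 2.79, 3.14, 3.14, 3.14, 3.14, 3.14].

### API

Orientations are given as a unit quaternion [w, x, y, z].
In Python, from bench import robot gives the robot as it stands. The module is installed in compiled form; this text tells all that it offers.
- The arm moves only by the shell command python3 -m inch 'ROWS' [OPENING]. ROWS is JSON, a list of rows, each a list of 2 entries, a list of its own where there are three numbers: the shift along the tool's x, y, z in mm, then the turn, a rotation vector about the tool's x, y, z in degrees. In form: [[[dx, dy, dz], [ax, ay, az]], ...]. A call has 1 to 20 rows; each row shifts and turns the commanded pose from where the row before left it, along the tool's axes as they then stand; what a row does not reach is not made up. A row lasts 1/8 s, in which the tool goes at most 62.5 mm and 10.7 degrees, less where a joint would pass 70% of its speed; a pose out of reach is approached as far as the arm can. A call with a gripper value outside its range is refused whole. OPENING is the opening, from 0 (shut) to 1 (fully open), set as the call begins (- or left out, the last holds). The fingers move at their own pace and stop on an object; the grip force is fixed at half the most. Time passes only in rows, so rows that do not move let the fingers close. It gives the time, the measured TCP pose, the force, the opening and the grip force at its end, in the units of the state.
- robot.read_state(): the state, without advancing time (a new reading comes with each control period).
- robot.grab_frame(name): name is "scene" or "top" or "wrist"; returns (picture, depth): 480x640x3 uint8, blue, green, red; 480x640 float32, m along the optical axis (not along the pixel's ray), 0 where there is no reading.
- robot.get_calibration(name): a dict with "fx", "fy", "cx", "cy" (pixels), "origin" and "orientation" of the camera in the world. Camera axes: x right, y down, z forward; pixel columns grow to the right and rows downward; lengths in m; the calibration is good to about 2 mm. A picture is of the moment at which its call begins: read the wrist's pose just before it. get_calibration takes no time and is no camera call; for the wrist camera it gives the pose at the moment of the call.
- robot.hand_in(): hands the job in; it is judged then, once.
Trained networks look in the newest picture that a camera, given by its name, has taken for a name from the list of things; names that differ only in an ending like _2 or _b are one class to them, and where a whole thing is asked for, a point or a joint stands for the part that bears it (a point fixed in the world has none). Each returns a list of dicts, best first, with "p" (0 to 1); they miss things now and then, are a little off and sometimes report something else, mostly with a low value. They report only what shows in the picture. A call takes as long as a camera call. They do not tell look-alikes from the thing itself.
- robot.look_for(camera, label): "xy" ([column, row] in pixels, amid what is visible of it).
The state is a dict: "clock": time; "joint_pos": joint angles; "qvel": joint speeds; "joint_torque": joint torques, N m; "tcp_pos": TCP position; "ee_rot": TCP orientation; "wrist_force": force on the tool from outside, world axes, zero at the start; "ft_torque": the same for the moment, N m; "width": finger opening in m; "gripper_force": force on a finger pad.
Only numpy, scipy, OpenCV 4.12 (cv2) and the standard library are available. Lean on these libraries where they do the work, as an engineer would, in place of code of your own. Each camera call takes 0.05 s, during which the arm holds its last target. There are 200 camera calls.

### The job

Take the white reference cell out of the bench photometer so that a colleague can dust its window. First push the photometer's left knob (the beam shutter, left pulled out) fully home, then pull the right knob (the cell latch) fully out, and draw the cell by its tab out of the sloped well. Turn the cell so that it lies level, window facing up, and finish while still holding it like that, its window over the middle of the empty black dish and at least a hand's breadth above the bench; leave both knobs as set and do not disturb the dish, the brush or the vial.

Things in the scene. Friction and masses are not known exactly. Their poses are not given: they have to be found in the camera images.
- photometer: Fixed bench photometer, white with grey cheeks, 170 x 170 x 150 mm; origin: centre of its underside; front faces its own -x (robot side), own +y is left seen from the robot. Front upright, 70 high; then the top slopes up at 35 degrees over 115 in x to a flat top 150 high. Two equal black knobs on steel rods on the front, 45 above the bench: shutter at y=+50 (left), latch at y=-50 (right).
- well_mouth (a point): Centre of the rectangular well mouth in the sloped face, at (-30, 0, 108.5) mm in the photometer's frame. The well is square to the sloped face: its axis leans 35 degrees from vertical, upper end to the front; the cell is drawn along (-0.574, 0, 0.819) in the photometer's frame.
- shutter (a joint): Beam shutter rod (left knob), m: 0 = home (closed), 0.020 = fully out (open, as found); opens along the photometer's -x. A sprung detent snaps it to the nearer end when let go; about 5 to 8 N to pass the middle. While it is out, an interlock in the case blocks the latch rod.
- shutter_knob (a point): Centre of the left knob: a ribbed black cylinder 25 in diameter and 14 long, its axis along the photometer's x; from this point it reaches 9 to the front and 13 back; 32 in front of the front face when home. It can be pinched from above across y, or pushed.
- latch (a joint): Cell latch rod (right knob): 0 = home (cell locked, as it is found), 0.020 = fully out (cell free); slides along the photometer's -x as it is pulled. Same detent. Its tongue lies over a shoulder of the cell inside the well, so the cell cannot be lifted until the rod is out.
- latch_knob (a point): Centre of the right knob, of the same shape and place as the left one; 100 to its right.
- cell: White reference cell, loose, 0.1 kg: aluminium frame 46 wide (own y) x 14 thick (x) x 62 long (z) mm with a white tile behind glass on both flat sides (+x and -x; either may face up); above it a tab 30 wide (y) x 12 thick, to z=122. Origin: centre of the lower end. Seated at the start: z along the well's axis, y along the photometer's y, 82 inside (1.5 clearance), 40 of tab outside.
- cell_tab (a point): Point on the tab's centre line at z=110 mm of the cell: 28 above the sloped face while seated, 12 below the tab's end. The tab's side edges (30 apart in y) are flat and parallel: pinch it across y, fingers upright or inclined.
- cell_window (a point): Centre of the white window tile, at z = 28.5 of the cell, 81.5 from point cell_tab.
- dish: Empty round black dish, loose, 110 in diameter and 26 high, standing on the bench to the right of the photometer; origin at the centre of its underside.
- brush: Bench brush with a wooden handle lying on the bench, 181 x 43 x 12, near the dish; bystander. Origin under its centre.
- vial: Capped sample vial standing to the right of the photometer nearer than the black dish, 32 in diameter, 72 high; bystander. Origin at the centre of its underside.
There are look-alikes about, which are no part of the job. What is shaped like the dish but green is not meant.

How it is judged:
By the outcome, as a careful person would: the job done as asked, in the order asked, and still so for the second after the job is handed in, while the arm keeps its last pose, push and grip.
It also fails if it takes over 54 s, if anything falls off the work surface, if the arm or the gripper's body presses on something with over 40 N, if the wrist force passes 120 N, or if a joint passes its speed limit or range.

## Working session

There is one attempt and no reset: what is moved stays moved. The work goes in short steps, Python scripts to look and compute and a shell command to move; the robot and the scene stay as the last step left them, time stands still between calls to the robot, and variables do not carry over. Pictures are saved under pics/ and viewed, at most 10 in all, crops included, and the job is handed in when it is done.

```bash
mkdir -p pics; cat > h.py <<'E'
import numpy as np, cv2
from bench import robot
from scipy.spatial.transform import Rotation as R
def rot(q): return R.from_quat([q[1],q[2],q[3],q[0]])
def px2w(cal,d,u,v):
    p=np.array([(u-cal['cx'])/cal['fx']*d,(v-cal['cy'])/cal['fy']*d,d])
    return rot(cal['orientation']).apply(p)+np.array(cal['origin'])
def w2px(cal,p):
    c=rot(cal['orientation']).inv().apply(np.array(p)-np.array(cal['origin']))
    return c[0]/c[2]*cal['fx']+cal['cx'],c[1]/c[2]*cal['fy']+cal['cy']
def cloud(cal,d):
    v,u=np.mgrid[0:480,0:640]
    P=np.stack([(u-cal['cx'])/cal['fx']*d,(v-cal['cy'])/cal['fy']*d,d],-1).reshape(-1,3)
    return (rot(cal['orientation']).apply(P)+np.array(cal['origin'])).reshape(480,640,3)
E
cat > a.py <<'E'
from h import *
np.set_printoptions(precision=4,suppress=True)
for c in ['scene','top']:
    im,d=robot.grab_frame(c); cal=robot.get_calibration(c)
    cv2.imwrite(f'pics/{c}0.png',im); np.save(c+'d.npy',d)
    print(c,cal['origin'],cal['fx'])
    for l in ['photometer','shutter_knob','latch_knob','cell','cell_tab','dish','brush','vial']:
        for r in robot.look_for(c,l)[:3]:
            u,v=r['xy']; dd=d[int(v),int(u)]
            print(l,round(r['p'],2),np.round(r['xy']),px2w(cal,dd,u,v) if dd>0 else None)
s=robot.read_state();print(s['clock'],s['tcp_pos'],s['ee_rot'],s['wrist_force'],s['width'])
E
python3 a.py
```

```text
scene [0.0427 0.6572 0.5028] 464.3571240174709
photometer 0.75 [247. 267.] [0.5796 0.2236 0.1057]
shutter_knob 0.85 [306. 306.] [0.4799 0.1907 0.0495]
latch_knob 0.72 [321. 272.] [0.5251 0.0961 0.0532]
cell 0.64 [270. 245.] [0.5737 0.1727 0.1272]
cell_tab 0.58 [269. 245.] [0.5745 0.1733 0.1274]
dish 0.62 [359. 239.] [ 0.6015 -0.1334  0.004 ]
brush 0.97 [434. 269.] [ 0.3954 -0.1095  0.008 ]
vial 0.66 [398. 256.] [ 0.4555 -0.0616  0.0406]
top [0.4028 0.054  0.9511] 575.969646178458
photometer 0.63 [249. 177.] [0.6239 0.1697 0.129 ]
shutter_knob 0.52 [244. 274.] [0.4876 0.1852 0.0577]
latch_knob 0.72 [304. 248.] [0.5276 0.0907 0.0592]
cell 0.64 [257. 199.] [0.5937 0.1593 0.118 ]
cell_tab 0.62 [256. 202.] [0.5863 0.1595 0.1296]
dish 0.94 [434. 215.] [ 0.5905 -0.1223  0.0048]
dish 0.77 [344. 328.] [0.4053 0.028  0.0056]
brush 0.59 [437. 335.] [ 0.3929 -0.1208  0.0111]
vial 0.62 [409. 292.] [ 0.4585 -0.0689  0.0712]
vial 0.58 [440. 335.] [ 0.3931 -0.1256  0.0105]
vial 0.42 [242. 273.] [0.4903 0.1893 0.0549]
0.9 [ 0.205  -0.6168  0.2063] [0.     0.9872 0.1597 0.    ] [ 0.2454  0.412  -0.432 ] 0.08535909833595495
```

View pics/top0.png

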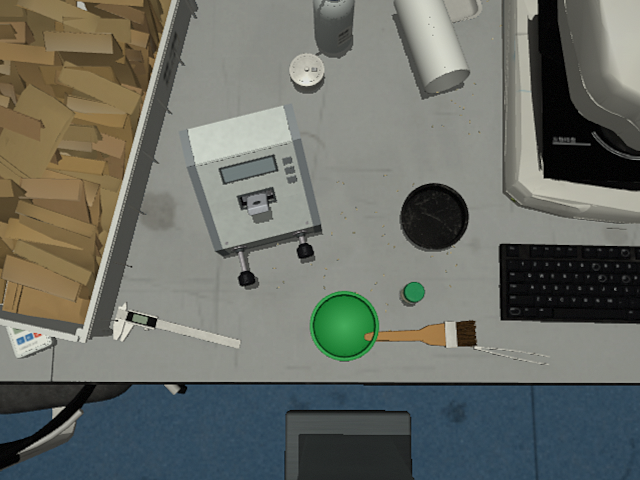

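View pics/scene0.png

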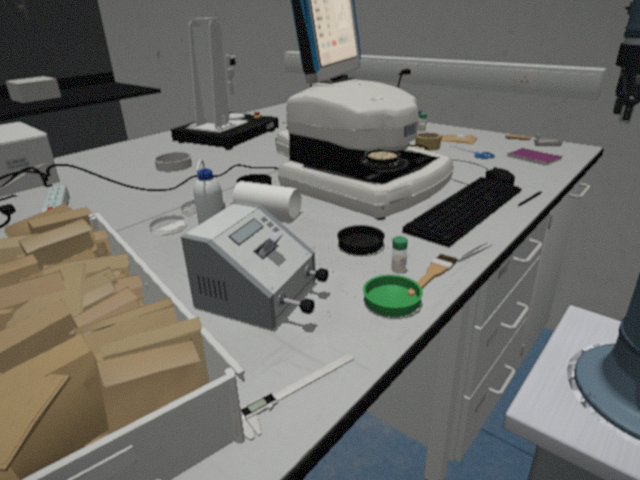

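The top view shows the photometer at (255,180), shutter knob at (247,280) out and latch knob at (306,250) home. The black dish is at (434,216), the vial at (413,292) and the brush at (430,335).

Possible look-alikes:
- **Dishes:** black at (434,216) and green at (344,326). I'll use the black one.
- **Knobs:** left is the shutter (247,280), right is the latch (306,250).
- **White objects:** the cap at (308,70) and the cylinder at (435,50) are not the cell, which is in the well at (258,203).

```bash
cat > b.py <<'E'
from h import *
np.set_printoptions(precision=4,suppress=True)
d=np.load('topd.npy'); cal=robot.get_calibration('top'); W=cloud(cal,d); W[d==0]=9
S=W[95:265,180:330].reshape(-1,3)
P=S[(S[:,2]>.066)&(S[:,2]<.16)&(S[:,1]>0.04)]
r=cv2.minAreaRect(P[:,:2].astype(np.float32)*1000); print('rect',r)
# slope plane
Q=P[(P[:,2]>.075)&(P[:,2]<.14)]
rng=np.random.default_rng(0);best=0
for _ in range(300):
    a,b,c=Q[rng.integers(len(Q),size=3)]; n=np.cross(b-a,c-a); L=np.linalg.norm(n)
    if L<1e-6: continue
    n/=L; m=abs((Q-a)@n)<.002
    if m.sum()>best: best=m.sum();bm=m
A=Q[bm]; n=np.linalg.svd(A-A.mean(0),full_matrices=False)[2][2]; n*=np.sign(n[2])
print('slope n',n,'tilt',np.degrees(np.arccos(n[2])),'yaw',np.degrees(np.arctan2(-n[1],-n[0])),best,len(Q))
T=P[P[:,2]>.14]; print('top z',np.median(T[:,2]))
for nm,(u0,u1,v0,v1),zl in [('dish',(390,480,170,260),(.018,.032)),('vial',(395,430,275,310),(.06,.08)),('k1',(230,262,262,292),(.045,.065)),('k2',(295,320,236,264),(.045,.065))]:
    B=W[v0:v1,u0:u1].reshape(-1,3); B=B[(B[:,2]>zl[0])&(B[:,2]<zl[1])]
    print(nm,len(B),cv2.minEnclosingCircle(B[:,:2].astype(np.float32)*1000),B.max(0),B.min(0))
im=cv2.imread('pics/top0.png')[150:310,180:340]
cv2.imwrite('pics/crop1.png',cv2.resize(im,(600,600),interpolation=2))
E
python3 b.py
```

```text
rect ((625.8053588867188, 168.89901733398438), (171.4280242919922, 170.4171142578125), 14.158560752868652)
slope n [-0.5625 -0.1403  0.8148] tilt 35.43106403228989 yaw 14.003766635303487 5937 7718
top z 0.15079172173622546
dish 812 ((585.3130493164062, -119.17108154296875), 55.532440185546875) [ 0.6406 -0.0647  0.0317] [ 0.5299 -0.1738  0.0181]
vial 351 ((458.60693359375, -75.78634643554688), 15.707066535949707) [ 0.4737 -0.0604  0.0781] [ 0.4432 -0.0912  0.0622]
k1 261 ((489.01519775390625, 185.61302185058594), 19.936965942382812) [0.5076 0.1975 0.0625] [0.4698 0.1702 0.0451]
k2 250 ((532.3796997070312, 93.92546844482422), 19.41268539428711) [0.5487 0.1047 0.0613] [0.5138 0.0777 0.0459]
```

View pics/crop1.png

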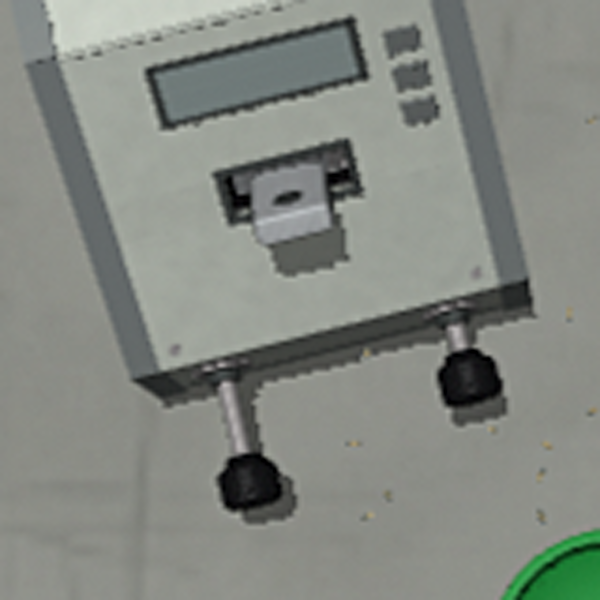

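The crop shows the left knob out at (250,483), the right knob home at (468,378) and the tab at (290,200). The photometer fit gives centre (0.626,0.169) and yaw 14.1°, and both the 170 mm size and the knob positions agree with it. Now I'll stage in front of the shutter with the gripper shut.

```bash
cat > st.py <<'E'
# state in photometer frame; usage: st.py [px py pz inclination_deg] -> shift in tool axes (mm) & turn
from h import *
import sys
np.set_printoptions(precision=4,suppress=True)
C=np.array([.6258,.1689,0]); RP=R.from_euler('z',14.1,degrees=True)
s=robot.read_state(); Rt=rot(s['ee_rot'])
print('t',round(s['clock'],2),'tcp',s['tcp_pos'],'p-frame mm',1000*RP.inv().apply(np.array(s['tcp_pos'])-C))
print('q',np.array(s['joint_pos']),'F',s['wrist_force'],'w',s['width'],s['gripper_force'])
if len(sys.argv)>1:
    a=list(map(float,sys.argv[1:]))
    tgt=RP.apply(np.array(a[:3])/1000)+C
    Rg=RP*R.from_euler('x',180,degrees=True)*R.from_euler('y',a[3],degrees=True)
    print('tool z goal in p',RP.inv().apply(Rg.apply([0,0,1])))
    print('shift tool mm',1000*Rt.inv().apply(tgt-np.array(s['tcp_pos'])),'turn deg',np.degrees((Rt.inv()*Rg).as_rotvec()))
E
python3 -m inch '[[[0,0,0],[0,0,4.3]],[[10,-10,-3],[0,0,0]],[[20,-20,-4],[0,0,0]],[[30,-30,-4],[0,0,0]],[[34,-34,-5],[0,0,0]],[[34,-34,-5],[0,0,0]],[[34,-34,-5],[0,0,0]],[[34,-34,-5],[0,0,0]],[[34,-34,-4],[0,0,0]],[[34,-38,-4],[0,0,0]],[[34,-40,-5],[0,0,0]]]' 0
python3 -m inch '[[[13,-41,5],[0,0,0]],[[13,-41,5],[0,0,0]],[[13,-41,5],[0,0,0]],[[13,-41,5],[0,0,0]],[[13,-41,5],[0,0,0]],[[13,-41,5],[0,0,0]],[[13,-41,5],[0,0,0]],[[13,-41,5],[0,0,0]],[[13,-40,5],[0,0,0]],[[10,-30,5],[0,0,0]],[[0,-8,0],[0,0,0]],[[0,0,0],[0,0,0]]]'
python3 st.py -175 50 30 0
cat > w.py <<'E'
from h import *
import sys
np.set_printoptions(precision=4,suppress=True)
C=np.array([.6258,.1689,0]); RP=R.from_euler('z',14.1,degrees=True)
cal=robot.get_calibration('wrist'); im,d=robot.grab_frame('wrist'); cv2.imwrite('pics/%s.png'%sys.argv[1],im)
np.save(sys.argv[1]+'.npy',cloud(cal,d)*(d>0)[...,None])
for l in sys.argv[2:]:
    for r in robot.look_for('wrist',l)[:2]:
        u,v=r['xy'];dd=d[int(v),int(u)]
        p=px2w(cal,dd,u,v); print(l,round(r['p'],2),np.round(r['xy']),dd,p,'p:',1000*RP.inv().apply(p-C))
E
python3 w.py w1 shutter_knob latch_knob cell_tab
```

```text
clock: 2.28
tcp_pos: [0.4197, -0.2432, 0.2508]
ee_rot: [0.0, 0.992, 0.124, 0.0]
wrist_force: [1.1, 0.1, -0.5]
width: 0.0004
gripper_force: 0.0
clock: 3.78
tcp_pos: [0.4429, 0.1791, 0.2004]
ee_rot: [0.0, 0.992, 0.124, -0.0]
wrist_force: [0.1, -0.0, -0.7]
width: 0.0
gripper_force: 0.0
t 3.77 tcp [0.4429 0.1791 0.2004] p-frame mm [-174.9445   54.4336  200.418 ]
q [ 0.207   0.112  -0.7091  1.9769  0.0835  1.0815 -1.8614] F [ 0.1294 -0.0041 -0.6669] w 3.3014180537986456e-05 0.0
tool z goal in p [-0. -0. -1.]
shift tool mm [ -0.0186   4.2724 170.4222] turn deg [0.0542 0.0148 0.094 ]
shutter_knob 0.69 [330. 168.] 0.305876 [0.488  0.1826 0.0557] p: [-130.2795   46.8347   55.6692]
shutter_knob 0.3 [595. 266.] 0.32163197 [ 0.4633 -0.0621  0.0622] p: [-213.8925 -184.4737   62.2116]
latch_knob 0.93 [444. 146.] 0.30184314 [0.5284 0.0967 0.0551] p: [-112.0709  -46.2415   55.073 ]
cell_tab 0.86 [411.  25.] 0.20650616 [0.5797 0.1611 0.1361] p: [-46.5991   3.6599 136.0978]
```

View pics/w1.png

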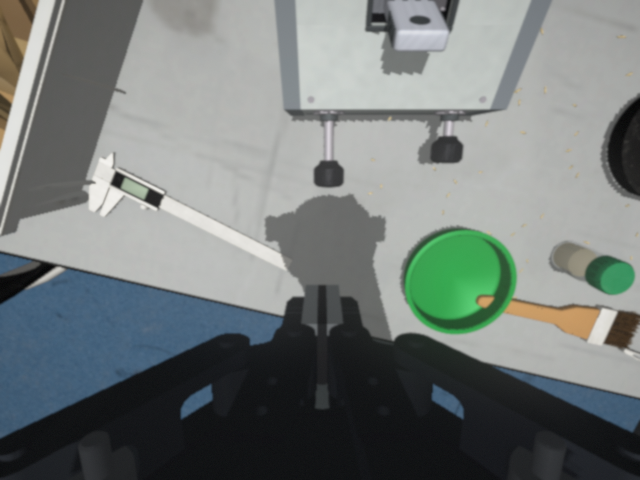

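```bash
python3 - <<'E'
from h import *
np.set_printoptions(precision=1,suppress=True)
C=np.array([.6258,.1689,0]); RP=R.from_euler('z',14.1,degrees=True)
W=np.load('w1.npy'); P=1000*RP.inv().apply((W-C).reshape(-1,3)).reshape(480,640,3)
Q=P.reshape(-1,3)
for nm,y0,y1,x0,x1,z0,z1 in [('k1',25,75,-155,-118,42,70),('k2',-75,-25,-135,-100,42,70),('tab',-25,25,-80,-46,128,150)]:
    m=(Q[:,1]>y0)&(Q[:,1]<y1)&(Q[:,0]>x0)&(Q[:,0]<x1)&(Q[:,2]>z0)&(Q[:,2]<z1)
    print(nm,m.sum(),np.percentile(Q[m],[2,50,98],axis=0).tolist())
m=(Q[:,2]>30)&(Q[:,2]<68)&(Q[:,0]>-95)&(Q[:,0]<-75)&(abs(Q[:,1])<80)
print('front',m.sum(),np.polyfit(Q[m][:,1],Q[m][:,0],1))
E
```

```text
k1 785 [[-145.03950165767915, 36.274939241651005, 45.756299874050185], [-134.19800089132, 48.241145213833164, 53.30778089451399], [-119.09872323062716, 60.05876659008152, 57.39011443738726]]
k2 823 [[-125.29850377328695, -61.948012695719406, 44.19812097069704], [-114.85112894072998, -48.826566436763606, 53.52694781789846], [-101.29803659215946, -39.092257485759035, 57.62525628552952]]
tab 1489 [[-59.327942758666715, -15.382436922065763, 132.95758675960178], [-53.63487339979922, -0.5582663744533909, 138.6927811553641], [-46.462758311596765, 13.691758253748887, 141.88744273310317]]
front 1105 [  0.  -86.4]
```

The wrist view shows the shutter knob at (329,174), the latch knob at (447,150) and the tab at (415,30). All agree with the fit to about 2 mm. Next I lower and push the shutter.

```bash
python3 -m inch '[[[0,5,30],[0,0,0]],[[0,0,45],[0,0,0]],[[0,0,45],[0,0,0]],[[0,0,35],[0,0,0]],[[0,0,13],[0,0,0]],[[8,0,0],[0,0,0]],[[5,0,0],[0,0,0]],[[5,0,0],[0,0,0]],[[5,0,0],[0,0,0]],[[5,0,0],[0,0,0]],[[5,0,0],[0,0,0]],[[3,0,0],[0,0,0]],[[2,0,0],[0,0,0]],[[0,0,0],[0,0,0]]]'; python3 st.py
```

```text
clock: 5.72
tcp_pos: [0.4802, 0.1834, 0.0324]
ee_rot: [0.001, 0.992, 0.123, -0.001]
wrist_force: [-4.5, -1.0, 6.2]
width: -0.0
gripper_force: 2.9
t 5.72 tcp [0.4802 0.1834 0.0324] p-frame mm [-137.6668   49.5126   32.3553]
q [ 0.0844  0.4411 -0.6103  2.0215  0.3532  0.7859 -2.0598] F [-4.4691 -0.9674  6.2457] w -2.7638834210646975e-06 2.938553808198776
```

```bash
python3 -m inch '[[[3,0,0],[0,0,0]],[[3,0,0],[0,0,0]],[[0,0,0],[0,0,0]]]'; python3 st.py
```

```text
clock: 6.1
tcp_pos: [0.487, 0.1852, 0.0324]
ee_rot: [0.0, 0.992, 0.123, -0.0]
wrist_force: [-2.0, 0.2, 4.7]
width: 0.0002
gripper_force: 2.2
t 6.1 tcp [0.487  0.1852 0.0324] p-frame mm [-130.6932   49.6108   32.3946]
q [ 0.0814  0.4505 -0.6069  2.0072  0.3571  0.7896 -2.0591] F [-2.019   0.222   4.7097] w 0.00021429393974232785 2.1829901692854037
```

```bash
python3 -m inch '[[[3,0,0],[0,0,0]],[[2,0,0],[0,0,0]],[[2,0,0],[0,0,0]],[[0,0,0],[0,0,0]]]'; python3 st.py
```

```text
clock: 6.6
tcp_pos: [0.4945, 0.1869, 0.0323]
ee_rot: [-0.0, 0.992, 0.123, 0.0]
wrist_force: [-2.4, -0.3, 2.6]
width: -0.0001
gripper_force: 1.5
t 6.6 tcp [0.4945 0.1869 0.0323] p-frame mm [-122.9991   49.4448   32.2718]
q [ 0.0779  0.4616 -0.6029  1.9907  0.3614  0.7947 -2.0581] F [-2.4486 -0.2736  2.6146] w -8.28776069814663e-05 1.5488119573274162
```

```bash
python3 - <<'E'
from h import *
a,d=robot.grab_frame('scene'); b,_=robot.grab_frame('wrist')
cv2.imwrite('pics/s2.png',np.hstack([cv2.resize(a[190:350,220:380],(400,400)),cv2.resize(b[60:400,160:500],(400,400))]))
E
```

```text
(no output)
```

View pics/s2.png

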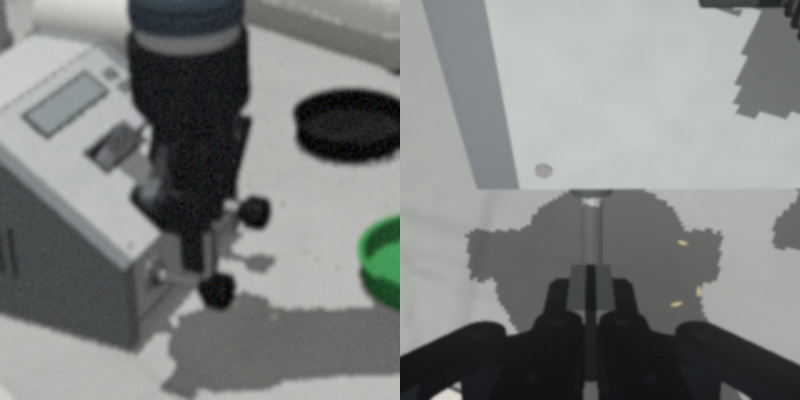

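```bash
python3 - <<'E'
from h import *
np.set_printoptions(precision=1,suppress=True)
C=np.array([.6258,.1689,0]); RP=R.from_euler('z',14.1,degrees=True)
cal=robot.get_calibration('scene'); a,d=robot.grab_frame('scene'); W=cloud(cal,d)
for n,p in [('out',(-137,50,45)),('home',(-117,50,45)),('tcp',(-123,49.5,32)),('latch',(-117,-50,45))]:
    print(n,np.array(w2px(cal,RP.apply(np.array(p)/1000)+C)))
P=1000*RP.inv().apply((W-C).reshape(-1,3)).reshape(480,640,3)
for v in range(280,322,5): print(v,[tuple(np.round(P[v,u]).astype(int)) for u in range(288,322,6)])
print(robot.look_for('scene','shutter_knob')[:2])
E
```

```text
out [307.8 306.5]
home [297.4 303.7]
tcp [301.  310.7]
latch [322.6 275.2]
280 [(np.int64(-128), np.int64(93), np.int64(120)), (np.int64(-135), np.int64(86), np.int64(118)), (np.int64(-133), np.int64(64), np.int64(105)), (np.int64(-133), np.int64(44), np.int64(93)), (np.int64(-82), np.int64(-73), np.int64(12)), (np.int64(-114), np.int64(-37), np.int64(41))]
285 [(np.int64(-82), np.int64(19), np.int64(56)), (np.int64(-131), np.int64(81), np.int64(105)), (np.int64(-129), np.int64(59), np.int64(91)), (np.int64(-134), np.int64(46), np.int64(85)), (np.int64(-81), np.int64(-75), np.int64(-1)), (np.int64(-91), np.int64(-81), np.int64(-2))]
290 [(np.int64(-81), np.int64(19), np.int64(45)), (np.int64(-119), np.int64(62), np.int64(80)), (np.int64(-129), np.int64(59), np.int64(81)), (np.int64(-133), np.int64(47), np.int64(75)), (np.int64(-88), np.int64(-59), np.int64(-1)), (np.int64(-99), np.int64(-64), np.int64(-1))]
295 [(np.int64(-82), np.int64(21), np.int64(35)), (np.int64(-120), np.int64(64), np.int64(72)), (np.int64(-129), np.int64(60), np.int64(72)), (np.int64(-133), np.int64(47), np.int
[... 827 characters left out ...]
(61), np.int64(46)), (np.int64(-144), np.int64(49), np.int64(39)), (np.int64(-129), np.int64(-2), np.int64(1))]
315 [(np.int64(-85), np.int64(30), np.int64(-2)), (np.int64(-95), np.int64(27), np.int64(-1)), (np.int64(-105), np.int64(23), np.int64(0)), (np.int64(-115), np.int64(18), np.int64(-1)), (np.int64(-125), np.int64(13), np.int64(-1)), (np.int64(-135), np.int64(10), np.int64(-1))]
320 [(np.int64(-92), np.int64(44), np.int64(-1)), (np.int64(-103), np.int64(41), np.int64(0)), (np.int64(-112), np.int64(36), np.int64(0)), (np.int64(-122), np.int64(32), np.int64(0)), (np.int64(-132), np.int64(28), np.int64(0)), (np.int64(-141), np.int64(21), np.int64(-2))]
[{'xy': [305.7, 305.9], 'p': 0.5}]
```

```bash
python3 - <<'E'
from h import *
np.set_printoptions(precision=1,suppress=True)
C=np.array([.6258,.1689,0]); RP=R.from_euler('z',14.1,degrees=True)
W=np.load('w1.npy'); P=1000*RP.inv().apply((W-C).reshape(-1,3)).reshape(480,640,3)-[-175,54.4,200.4]
for v in range(280,420,12): print(v,*[P[v,u] for u in (300,312,331,340)])
cal=robot.get_calibration('wrist'); a,d=robot.grab_frame('wrist'); W=cloud(cal,d)
s=robot.read_state()
P=1000*RP.inv().apply((W-C).reshape(-1,3)).reshape(480,640,3)
print('now')
for v in range(220,420,12): print(v,*[P[v,u] for u in (300,312,331,340)])
E
```

```text
280 [ -75.2   21.9 -200.8] [ -75.4    9.2 -201.2] [ -75.1  -10.9 -200.4] [ -75.   -20.4 -200.1]
292 [ -88.9   22.1 -200.8] [10.5  2.9 36.8] [ 9.9 -4.3 35.4] [ -89.4  -20.7 -202. ]
304 [ 6.6  7.4 39. ] [10.2  2.7 46.9] [10.  -4.  46.5] [ 9.8 -7.2 46.2]
316 [ 5.9  7.  47.5] [10.1  2.5 56.2] [ 9.3 -3.8 54.5] [10.4 -6.7 56.7]
328 [12.7  5.7 69. ] [11.2  2.2 66.2] [11.2 -3.5 66.4] [11.  -6.2 65.9]
340 [11.2  5.5 73.2] [11.3  2.1 73.5] [11.4 -3.3 73.7] [11.2 -5.8 73.2]
352 [11.1  5.1 79.4] [ 9.   2.  75.9] [ 9.3 -3.2 76.4] [11.3 -5.5 79.7]
364 [16.5  4.3 93.1] [ 3.4  2.1 73.1] [ 2.4 -3.4 71.6] [16.5 -4.8 93.1]
376 [16.6  4.  97.7] [-1.4  2.2 71.9] [-0.9 -3.4 72.6] [13.5 -4.8 93.3]
388 [14.   4.  98.2] [-6.   2.2 71.2] [-5.6 -3.4 71.8] [11.4 -4.8 94.7]
400 [10.8  4.1 98. ] [-8.6  2.2 73.3] [-7.9 -3.4 74.2] [ 8.4 -4.8 94.8]
412 [  9.6   4.  100.2] [ 8.9  1.4 99.4] [  9.8  -2.6 100.4] [  9.5  -4.5 100. ]
now
220 [-99.3  60.6  -0.9] [-89.   52.6  49.6] [-88.9  44.8  50.2] [-99.   38.6   0.4]
232 [-106.    60.7   -0.4] [-105.9   54.    -0. ] [-95.   44.6  45.8] [-106.4   38.4   -2. ]
244 [-113.
[... 726 characters left out ...]
98.4] [-112.2   43.1   98.3]
340 [-112.3   54.8  105. ] [-112.2   51.4  105.3] [-112.5   46.   104.8] [-111.8   43.5  106. ]
352 [-112.2   54.4  111.5] [-113.8   51.3  108.8] [-114.    46.1  108.6] [-111.9   43.8  112. ]
364 [-107.6   53.6  124. ] [-119.7   51.4  105.6] [-120.5   45.9  104.3] [-106.8   44.5  125.3]
376 [-107.1   53.3  129.3] [-124.5   51.5  104.3] [-124.6   45.9  104.2] [-109.8   44.5  125.4]
388 [-109.5   53.3  130.1] [-127.8   51.5  105.3] [-127.7   45.9  105.6] [-112.9   44.4  125.6]
400 [-111.9   53.3  130.9] [-131.3   51.5  106.2] [-131.6   45.9  105.9] [-115.9   44.4  125.8]
412 [-113.9   53.3  132.2] [-113.4   50.7  132.8] [-114.1   46.6  132. ] [-113.5   44.8  132.7]
```

The crop shows the shut fingertips resting on top of the knob, which is still out. The fingers end about 28 mm behind the reported TCP, confirmed by both cameras and the contact force. I'll back off and push at the right depth.

```bash
python3 -m inch '[[[0,0,-25],[0,0,0]],[[0,0,-25],[0,0,0]],[[-30,0,0],[0,0,0]],[[-26,0,0],[0,0,0]],[[0,0,30],[0,0,0]],[[0,0,35],[0,0,0]],[[0,0,14],[0,0,0]],[[0,0,0],[0,0,0]]]'; python3 -m inch '[[[10,0,0],[0,0,0]],[[6,0,0],[0,0,0]],[[5,0,0],[0,0,0]],[[5,0,0],[0,0,0]],[[5,0,0],[0,0,0]],[[5,0,0],[0,0,0]],[[3,0,0],[0,0,0]],[[0,0,0],[0,0,0]]]'; python3 st.py
```

```text
clock: 7.85
tcp_pos: [0.4394, 0.1728, 0.0025]
ee_rot: [-0.0, 0.992, 0.123, -0.001]
wrist_force: [-0.9, -0.0, 0.8]
width: -0.0001
gripper_force: 0.0
clock: 8.85
tcp_pos: [0.4792, 0.183, 0.0037]
ee_rot: [-0.0, 0.992, 0.122, 0.001]
wrist_force: [-0.6, 0.4, 0.1]
width: 0.0001
gripper_force: 0.0
t 8.85 tcp [0.4792 0.183  0.0037] p-frame mm [-138.7594   49.3695    3.7065]
q [ 0.0635  0.4857 -0.5868  2.0381  0.3995  0.727  -2.0982] F [-0.5953  0.3922  0.1438] w 9.585404690431856e-05 0.0
```

```bash
python3 -m inch '[[[3,0,0],[0,0,0]],[[2,0,0],[0,0,0]],[[0,0,0],[0,0,0]]]'; python3 - <<'E'
from h import *
np.set_printoptions(precision=1,suppress=True)
C=np.array([.6258,.1689,0]); RP=R.from_euler('z',14.1,degrees=True)
cal=robot.get_calibration('scene'); a,d=robot.grab_frame('scene'); W=cloud(cal,d)
print(robot.look_for('scene','shutter_knob')[:2])
cv2.imwrite('pics/s3.png',cv2.resize(a[190:350,220:380],(400,400)))
E
```

```text
clock: 9.22
tcp_pos: [0.4818, 0.1835, 0.0031]
ee_rot: [0.0, 0.992, 0.123, -0.001]
wrist_force: [-2.8, -1.7, 1.9]
width: -0.0001
gripper_force: 1.3
[{'xy': [236.4, 265.8], 'p': 0.74}, {'xy': [293.8, 307.3], 'p': 0.63}]
```

View pics/s3.png

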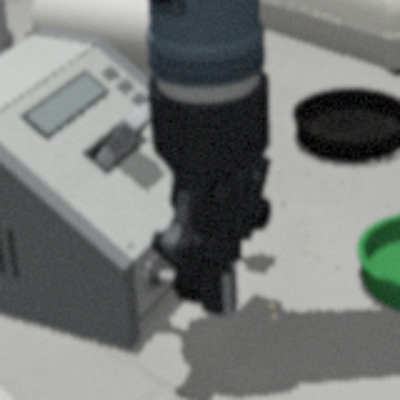

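The shutter knob now sits at about crop (190,285), which is full-frame (296,304). Home was predicted at (297,304), so it is home. Next is the latch.

```bash
python3 -m inch '[[[-20,0,0],[0,0,0]],[[-5,0,-30],[0,0,0]],[[0,20,-45],[0,0,0]],[[10,40,-15],[0,0,0]],[[25,40,0],[0,0,0]],[[11,0,0],[0,0,0]],[[0,0,0],[0,0,0]],[[0,0,0],[0,0,0]]]' 0.65; python3 st.py -115 -50 0 0; python3 w.py w2 latch_knob shutter_knob; python3 - <<'E'
from h import *
np.set_printoptions(precision=1,suppress=True)
C=np.array([.6258,.1689,0]); RP=R.from_euler('z',14.1,degrees=True)
s=robot.read_state(); T=rot(s['ee_rot']); cal=robot.get_calibration('wrist')
print('cam in tool',1000*T.inv().apply(np.array(cal['origin'])-s['tcp_pos']))
W=np.load('w2.npy'); L=1000*T.inv().apply((W-np.array(s['tcp_pos'])).reshape(-1,3))
m=(L[:,2]<0)&(L[:,2]>-75)&(abs(L[:,0])<14)&(abs(L[:,1])<60)
for sg in (1,-1):
    Q=L[m&(L[:,1]*sg>5)]; print(len(Q),np.percentile(Q,[0.5,50,99.5],axis=0))
P=1000*RP.inv().apply((W-C).reshape(-1,3))
for y in (50,-50):
    m=(abs(P[:,1]-y)<20)&(P[:,0]<-98)&(P[:,0]>-165)&(P[:,2]>40)&(P[:,2]<62); print(y,m.sum(),np.percentile(P[m],[2,50,98],axis=0) if m.sum() else 0)
E
```

```text
clock: 10.32
tcp_pos: [0.5261, 0.0935, 0.093]
ee_rot: [-0.0, 0.992, 0.124, -0.0]
wrist_force: [0.8, 0.4, -0.0]
width: 0.0554
gripper_force: 0.0
t 10.32 tcp [0.5261 0.0935 0.093 ] p-frame mm [-115.0351  -48.857    92.982 ]
q [ 0.2848  0.3731 -0.6226  1.9457  0.2721  0.907  -1.7971] F [ 0.7861  0.3763 -0.0122] w 0.055429456464540616 0.0
tool z goal in p [-0. -0. -1.]
shift tool mm [ 0.0985  1.2194 92.981 ] turn deg [-0.0469  0.0409  0.1402]
latch_knob 0.78 [323. 251.] 0.21172242 [0.5314 0.0931 0.0564] p: [-110.0473  -50.5315   56.4235]
latch_knob 0.6 [182. 124.] 0.1189105 [0.5839 0.1536 0.1348] p: [-44.3783  -4.6264 134.8357]
shutter_knob 0.78 [159. 253.] 0.211221 [0.5074 0.1839 0.0573] p: [-111.2343   43.3749   57.2716]
shutter_knob 0.27 [481. 436.] 0.30317014 [ 0.3957 -0.0748  0.0082] p: [-282.4926 -180.3155    8.2378]
cam in tool [  64.7    0.8 -166.6]
3589 [[-11.5  27.7 -74.9]
 [  6.5  29.8 -56.8]
 [ 13.   53.8 -29.2]]
3593 [[-11.5 -53.5 -74.9]
 [  6.6 -29.3 -56.8]
 [ 13.  -27.2 -28.7]]
50 1727 [[-124.3   35.6   42. ]
 [-112.7   44.6   52.5]
 [ -99.4   58.    57.3]]
-50 1593 [[-124.1  -63.5   44.5]
 [-112.5  -51.5   53. ]
 [ -99.5  -39.6   57.3]]
```

View pics/w2.png

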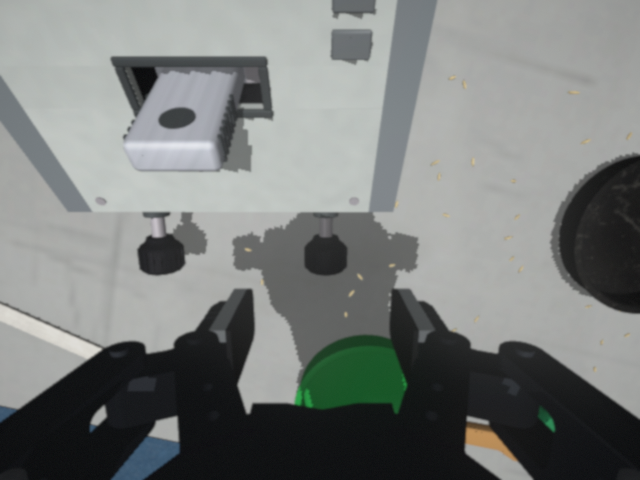

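The view shows both knobs at equal depth, (161,253) and (325,253), so the shutter is home. The fingertips measure 29 mm behind the TCP here as well. Now I descend and pinch the latch knob.

```bash
python3 -m inch '[[[0,2,30],[0,0,0]],[[0,0,35],[0,0,0]],[[0,0,22],[0,0,0]],[[0,0,6],[0,0,0]],[[0,0,0],[0,0,0]]]'; python3 -m inch '[[[0,0,0],[0,0,0]],[[0,0,0],[0,0,0]],[[0,0,0],[0,0,0]],[[0,0,0],[0,0,0]]]' 0; python3 st.py
```

```text
clock: 11.1
tcp_pos: [0.5276, 0.0904, 0.0004]
ee_rot: [-0.0, 0.992, 0.123, -0.0]
wrist_force: [0.8, 0.5, 0.5]
width: 0.0556
gripper_force: 0.0
clock: 11.6
tcp_pos: [0.5284, 0.0919, 0.0018]
ee_rot: [-0.001, 0.992, 0.123, 0.001]
wrist_force: [-2.2, 1.9, 5.6]
width: 0.0227
gripper_force: 58.8
t 11.6 tcp [0.5284 0.0919 0.0018] p-frame mm [-113.1905  -50.9872    1.8225]
q [ 0.2214  0.5167 -0.5517  1.9844  0.3909  0.7429 -1.8881] F [-2.1867  1.9425  5.5557] w 0.022692694741787697 58.75177210313268
```

```bash
python3 -m inch '[[[-3,0,0],[0,0,0]],[[-4,0,0],[0,0,0]],[[-4,0,0],[0,0,0]],[[-4,0,0],[0,0,0]],[[-4,0,0],[0,0,0]],[[-2,0,0],[0,0,0]],[[-2,0,0],[0,0,0]],[[0,0,0],[0,0,0]]]'; python3 st.py
```

```text
clock: 12.6
tcp_pos: [0.5092, 0.087, 0.0019]
ee_rot: [-0.002, 0.992, 0.123, 0.004]
wrist_force: [4.1, 5.7, 1.0]
width: 0.0225
gripper_force: 59.6
t 12.6 tcp [0.5092 0.087  0.0019] p-frame mm [-133.0172  -50.9898    1.8952]
q [ 0.2375  0.4848 -0.5596  2.036   0.3841  0.7135 -1.8869] F [4.0552 5.7214 1.0226] w 0.022460249200863175 59.57608523312956
```

```bash
python3 -m inch '[[[0,0,0],[0,0,0]],[[0,0,0],[0,0,0]],[[0,0,0],[0,0,0]],[[0,0,-15],[0,0,0]],[[0,0,-35],[0,0,0]],[[0,0,-45],[0,0,0]],[[10,-5,-45],[0,0,0]],[[25,-15,-10],[0,0,0]],[[30,-20,0],[0,0,0]],[[21,-10,0],[0,0,0]],[[0,0,0],[0,0,0]],[[0,0,0],[0,0,0]]]' 0.65;  python3 st.py -47 -0.8 87 0; python3 w.py w3 latch_knob shutter_knob; python3 - <<'E'
from h import *
np.set_printoptions(precision=1,suppress=True)
C=np.array([.6258,.1689,0]); RP=R.from_euler('z',14.1,degrees=True)
W=np.load('w3.npy')
P=1000*RP.inv().apply((W-C).reshape(-1,3))
m=(abs(P[:,1])<25)&(P[:,0]<-46)&(P[:,0]>-75)&(P[:,2]>131)&(P[:,2]<146); print('tab',m.sum(),np.percentile(P[m],[2,50,98],axis=0))
c=robot.get_calibration('top');a,d=robot.grab_frame('top');print([(r['xy'],r['p'], px2w(c,d[int(r['xy'][1]),int(r['xy'][0])],*r['xy'])) for l in ('latch_knob','shutter_knob') for r in robot.look_for('top',l)[:2]])
for x in (-117,-137): print(w2px(c,RP.apply(np.array([x,-50,57])/1000)+C),w2px(c,RP.apply(np.array([x,50,57])/1000)+C))
E
```

```text
clock: 14.1
tcp_pos: [0.5759, 0.1529, 0.1504]
ee_rot: [0.0, 0.992, 0.122, -0.0]
wrist_force: [-0.5, -0.5, 0.2]
width: 0.0556
gripper_force: 0.0
t 14.1 tcp [0.5759 0.1529 0.1504] p-frame mm [-52.2616  -3.3443 150.439 ]
q [ 0.1996  0.4168 -0.6507  1.7566  0.2848  1.0651 -1.875 ] F [-0.5277 -0.5269  0.1984] w 0.05561965190641309 0.0
tool z goal in p [-0. -0. -1.]
shift tool mm [ 5.3259 -2.5938 63.4317] turn deg [ 0.042   0.0595 -0.0325]
latch_knob 0.92 [380. 324.] 0.29082257 [0.5165 0.0898 0.053 ] p: [-125.2431  -50.0741   53.0092]
shutter_knob 0.81 [260. 305.] 0.28631237 [0.5095 0.1847 0.0532] p: [-108.9428   43.6357   53.2134]
tab 1394 [[-58.9 -16.1 134.6]
 [-50.5  -1.7 139. ]
 [-46.2  13.  141.6]]
[]
(np.float64(303.79046084898465), np.float64(250.52437058978907)) (np.float64(241.78511065129806), np.float64(266.17284391723126))
(np.float64(306.87459786375837), np.float64(262.81933362943306)) (np.float64(244.66485278343595), np.float64(278.5463752517118))
```

View pics/w3.png

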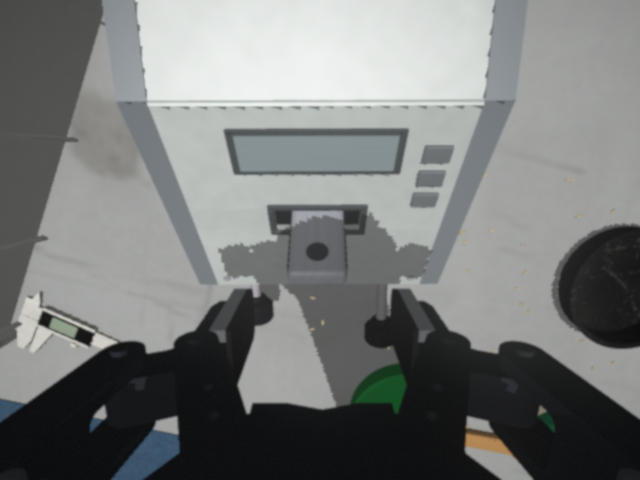

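The latch knob at (380,325) is out and the shutter knob at (262,308) is home. The tab at (318,250) is centred at y≈-1.6 mm. Next I grasp it with the fingers upright.

```bash
python3 -m inch '[[[5,-2,20],[0,0,0]],[[0,0,25],[0,0,0]],[[0,0,14],[0,0,0]],[[0,0,4],[0,0,0]],[[0,0,0],[0,0,0]]]'; python3 -m inch '[[[0,0,0],[0,0,0]],[[0,0,0],[0,0,0]],[[0,0,0],[0,0,0]],[[0,0,0],[0,0,0]]]' 0; python3 st.py
```

```text
clock: 15.02
tcp_pos: [0.5811, 0.1571, 0.0872]
ee_rot: [-0.0, 0.992, 0.123, -0.0]
wrist_force: [0.6, -0.6, 0.2]
width: 0.0554
gripper_force: 0.0
clock: 15.52
tcp_pos: [0.5818, 0.1572, 0.0884]
ee_rot: [-0.0, 0.992, 0.123, 0.001]
wrist_force: [-1.2, -0.3, 5.6]
width: 0.0288
gripper_force: 59.5
t 15.53 tcp [0.5818 0.1572 0.0884] p-frame mm [-45.5307  -0.583   88.4214]
q [ 0.1631  0.5016 -0.6185  1.7863  0.3471  0.9624 -1.9231] F [-1.2052 -0.2893  5.5897] w 0.028837659915944346 59.53293442726135
```

```bash
python3 -m inch '[[[-2.9,0,-4.1],[0,0,0]],[[-4.6,0,-6.6],[0,0,0]],[[-4.6,0,-6.6],[0,0,0]],[[-4.6,0,-6.6],[0,0,0]]]'; python3 st.py
```

```text
clock: 16.02
tcp_pos: [0.5652, 0.153, 0.112]
ee_rot: [-0.0, 0.992, 0.123, 0.001]
wrist_force: [4.0, 1.2, 0.2]
width: 0.0286
gripper_force: 59.5
t 16.02 tcp [0.5652 0.153  0.112 ] p-frame mm [-62.6204  -0.7142 112.0422]
q [ 0.1899  0.4428 -0.6404  1.8131  0.3122  0.9862 -1.9035] F [4.0219 1.2069 0.1757] w 0.028604049190355293 59.459447264671326
```

```bash
python3 -m inch '[[[-5.7,0,-8.2],[0,0,0]],[[-5.7,0,-8.2],[0,0,0]],[[-5.7,0,-8.2],[0,0,0]],[[-5.7,0,-8.2],[0,0,0]],[[-5.7,0,-8.2],[0,0,0]],[[-5.7,0,-8.2],[0,0,0]],[[-5.7,0,-8.2],[0,0,0]],[[-5.7,0,-8.2],[0,0,0]],[[0,0,-20],[0,0,0]],[[0,0,0],[0,0,0]]]'; python3 st.py
```

```text
clock: 17.27
tcp_pos: [0.5224, 0.1425, 0.1994]
ee_rot: [-0.0, 0.992, 0.123, 0.002]
wrist_force: [0.6, -0.9, -1.2]
width: 0.029
gripper_force: 59.6
t 17.27 tcp [0.5224 0.1425 0.1994] p-frame mm [-106.6888   -0.415   199.4061]
q [ 0.2737  0.2528 -0.6994  1.8427  0.1822  1.1056 -1.8166] F [ 0.6099 -0.8671 -1.1581] w 0.028961445594165015 59.5503044128418
```

```bash
python3 -m inch '[[[-3,15,-10],[0,0,0]],[[-6,36,-10],[0,0,0]],[[-6,38,-10],[0,0,0]],[[-6,38,-10],[0,0,0]],[[-6,38,-10],[0,0,0]],[[-6,38,0],[0,0,0]],[[-6,38,0],[0,0,0]],[[-4,28,0],[0,0,0]],[[0,0,0],[0,0,0]]]'; python3 -m inch '[[[0,0,0],[0,6,0]],[[0,0,0],[0,7,0]],[[0,0,0],[0,7,0]],[[0,0,0],[0,7,0]],[[0,0,0],[0,7,0]],[[0,0,0],[0,7,0]],[[0,0,0],[0,7,0]],[[0,0,0],[0,7,0]],[[0,0,0],[0,0,0]]]'; cat > cell.py <<'E'
from h import *
np.set_printoptions(precision=4,suppress=True)
s=robot.read_state();T=rot(s['ee_rot'])
# nominal cell axis in the tool: tool upright at grasp, cell z=(-.574,0,.819) in p -> tool (-.574,0,-.819)
print('q',s['joint_pos'],'tool z',T.apply([0,0,1]),'cell z nominal',T.apply([-.574,0,-.819]),s['width'])
W=np.zeros((0,3))
for c in ('top','scene'):
    cal=robot.get_calibration(c); im,d=robot.grab_frame(c); cv2.imwrite(f'pics/{c}_c.png',im)
    P=cloud(cal,d).reshape(-1,3); 
    G=np.array(s['tcp_pos'])-.048*T.apply([0,0,1]); wn=G+.0815*T.apply([.574,0,.819])
    print(c,'window px',w2px(cal,wn),'G',G,'win',wn)
    L=T.inv().apply(P-G)  # tool coords rel. grasp
    ax=np.array([.574,0,.819]); t=L@ax; n=L@np.array([.819,0,-.574])
    m=(t>.045)&(t<.115)&(abs(L[:,1])<.03)&(abs(n)<.03); Q=P[m]
    if m.sum()<50: print(m.sum()); continue
    c0=Q.mean(0); u,sv,vt=np.linalg.svd(Q-c0,full_matrices=False); nn=vt[2]*np.sign(vt[2][2])
    print(m.sum(),'centre',c0,'normal',nn,'tilt',np.degrees(np.arccos(nn[2])),'sv',sv/np.sqrt(m.sum()))
    r=cv2.minAreaRect(Q[:,:2].astype(np.float32)*1000);print(r)
    for l in ('cell_window','cell'):
      for q in robot.look_for(c,l)[:1]:
        x,y=q['xy'];print(l,q['p'],q['xy'],px2w(cal,d[int(y),int(x)],x,y))
E
python3 cell.py; python3 st.py
```

```text
clock: 18.4
tcp_pos: [0.5439, -0.1335, 0.2463]
ee_rot: [0.0, 0.993, 0.119, -0.001]
wrist_force: [-0.7, 0.6, -0.4]
width: 0.0289
gripper_force: 59.5
clock: 19.52
tcp_pos: [0.5422, -0.1245, 0.243]
ee_rot: [-0.061, 0.893, 0.111, 0.432]
wrist_force: [-0.0, -0.8, -0.9]
width: 0.0286
gripper_force: 59.6
q [ 0.8279 -0.0809 -0.3207  2.3613 -1.4136  0.6073  0.3155] tool z [ 0.7579  0.2052 -0.6193] cell z nominal [-0.9662 -0.252   0.0566] 0.02863613243417961
top window px (np.float64(465.891067975675), np.float64(177.46900213652623)) G [ 0.5058 -0.1343  0.2728] win [ 0.5846 -0.1138  0.2682]
2156 centre [ 0.5819 -0.1122  0.272 ] normal [0.0199 0.0392 0.999 ] tilt 2.5200738379750076 sv [0.0191 0.0138 0.0022]
((582.0759887695312, -113.6457748413086), (67.39669799804688, 47.28562545776367), 14.5673189163208)
cell_window 0.59 [471.5, 192.2] [ 0.5649 -0.1184  0.2734]
cell 0.75 [473.8, 186.7] [ 0.5725 -0.1223  0.2704]
scene window px (np.float64(361.45252601553227), np.float64(129.40857493756178)) G [ 0.5058 -0.1343  0.2728] win [ 0.5846 -0.1138  0.2682]
399 centre [ 0.5807 -0.1038  0.2711] normal [-0.0215  0.1618  0.9866] tilt 9.394877724329982 sv [0.0203 0.0147 0.0034]
((582.8208618164062, -112.86720275878906), (70.4090347290039, 49.3741569519043), 13.50894832611084)
cell_window 0.82 [366.4, 130.5] [ 0.5608 -0.0969  0.2728]
cell 0.92 [365.1, 130.1] [ 0.564  -0.097   0.2731]
t 19.82 tcp [ 0.5456 -0.1257  0.2473] p-frame mm [-149.5864 -266.1861  247.2956]
q [ 0.8285 -0.0816 -0.322   2.3545 -1.4139  0.6076  0.3174] F [ 0.6516 -0.8326 -1.1239] w 0.028876789596764756 59.555758237838745
```

```bash
cat > c2.py <<'E'
from h import *
np.set_printoptions(precision=4,suppress=True)
s=robot.read_state();T=rot(s['ee_rot'])
cal=robot.get_calibration('top'); im,d=robot.grab_frame('top')
cv2.imwrite('pics/top_f.png',cv2.resize(im[120:280,360:540],(720,640))[:600])
P=cloud(cal,d).reshape(-1,3)
G=np.array(s['tcp_pos'])-.048*T.apply([0,0,1]); L=T.inv().apply(P-G)
t=L@np.array([.574,0,.819]); n=L@np.array([.819,0,-.574])
print('length extent', np.percentile(t[(abs(n)<.02)&(abs(L[:,1])<.015)&(t<.2)],[50,99.5]))
Q=P[(t>.055)&(t<.106)&(abs(L[:,1])<.018)&(abs(n)<.02)]
for _ in range(6):
    A=np.c_[Q[:,:2],np.ones(len(Q))]; c=np.linalg.lstsq(A,Q[:,2],rcond=None)[0]; r=Q[:,2]-A@c; k=abs(r-np.median(r))<max(.0012,1.5*np.median(abs(r))); Q=Q[k]
nn=np.array([-c[0],-c[1],1]);nn/=np.linalg.norm(nn)
print(len(Q),'n world',nn,'z',Q[:,2].mean(),'rms',r.std())
nt=T.inv().apply(nn); up=T.inv().apply([0,0,1])
print('turn needed tool deg',np.degrees(np.cross(nt,up)),'nominal cell z',T.apply([-.574,0,-.819]))
win=G+.0815*T.apply([.574,0,.819]); e=np.array([.5853,-.1192,0])-win; e[2]=0
print('win',win,'shift tool mm to centre',1000*T.inv().apply(e),'t',s['clock'])
E
python3 c2.py
```

```text
length extent [0.0487 0.1117]
815 n world [0.0537 0.004  0.9985] z 0.27647967671814566 rms 0.0006376093948391478
turn needed tool deg [-0.3276  3.0344 -0.4506] nominal cell z [-0.9661 -0.2537  0.0512]
win [ 0.5877 -0.1148  0.2726] shift tool mm to centre [-2.1185  3.6263 -2.7523] t 19.825
```

View pics/top_f.png

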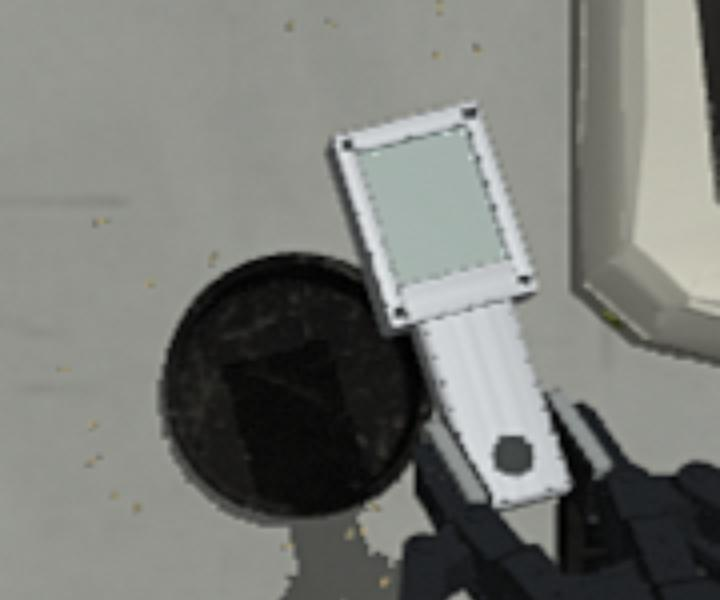

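The crop shows the cell held by its tab, window up at crop (435,205). It appears off the dish only because of parallax at 0.27 m height. I apply the small correction.

```bash
python3 -m inch '[[[-1,2,-1],[0,1.5,0]],[[-1,2,-2],[0,1.5,0]],[[0,0,0],[0,0,0]],[[0,0,0],[0,0,0]],[[0,0,0],[0,0,0]]]'; python3 c2.py; python3 - <<'E'
from h import *
cal=robot.get_calibration('top'); im,d=robot.grab_frame('top')
hsv=cv2.cvtColor(im,cv2.COLOR_BGR2HSV); print([ (u,v,im[v,u].tolist(),np.round(px2w(cal,d[v,u],u,v),4).tolist()) for u,v in ((468,171),)])
W=cloud(cal,d); m=(W[...,2]>.262)&(W[...,2]<.285)&(im[...,1]<222)&(im[...,1]>im[...,2].astype(int)+8)
m[:120]=0;m[220:]=0;m[:,:430]=0;m[:,520:]=0
n,l,st,c=cv2.connectedComponentsWithStats(m.astype(np.uint8)); i=1+st[1:,4].argmax(); print('tile',st[i],c[i],W[l==i].mean(0))
B=W[170:260,390:480].reshape(-1,3);B=B[(B[:,2]>.018)&(B[:,2]<.032)]; print('dish',cv2.minEnclosingCircle(B[:,:2].astype(np.float32)*1000))
for l in ('vial','brush','shutter_knob','latch_knob'):
  for q in robot.look_for('top',l)[:2]: print(l,q, px2w(cal,d[int(q['xy'][1]),int(q['xy'][0])],*q['xy']))
E
```

```text
clock: 20.5
tcp_pos: [0.5423, -0.1307, 0.2466]
ee_rot: [-0.062, 0.88, 0.111, 0.458]
wrist_force: [0.4, 0.8, -1.3]
width: 0.0287
gripper_force: 59.6
length extent [0.0494 0.1118]
822 n world [-0.0011 -0.0053  1.    ] z 0.2779660309983381 rms 0.0006432377308938971
turn needed tool deg [-0.1613 -0.1375 -0.2287] nominal cell z [-0.9677 -0.2526 -0.0005]
win [ 0.5831 -0.1203  0.2742] shift tool mm to centre [ 1.3512 -0.4797  1.9361] t 20.5
[(468, 171, [175, 180, 167], [0.5898, -0.1141, 0.2785])]
tile [455 155  37  40 977] [472.68474923 174.46366428] [ 0.58566166 -0.11961778  0.27791748]
dish ((585.190185546875, -118.82720184326172), 55.48389434814453)
vial {'xy': [411.0, 291.5], 'p': 0.81} [ 0.45907891 -0.07181832  0.07220497]
brush {'xy': [439.5, 335.5], 'p': 0.87} [ 0.39247304 -0.12409272  0.01236651]
shutter_knob {'xy': [244.0, 263.2], 'p': 0.8} [0.50479742 0.18548669 0.05711356]
latch_knob {'xy': [479.4, 188.0], 'p': 0.69} [ 0.56937842 -0.12735348  0.276207  ]
latch_knob {'xy': [306.9, 260.6], 'p': 0.55} [0.50829689 0.08690411 0.05953611]
```

The cell is level to within 0.4°, and the tile centre (0.5857,-0.1196) is within 1 mm of the dish centre (0.5852,-0.1188). The shutter is home, the latch is out, and the dish, brush and vial haven't moved.

```bash
python3 -c "
from bench import robot
print(robot.hand_in())"
```

```text
the job is handed in; nothing more can be done
None
```

Job handed in at about 21 s: shutter pushed home, latch pulled out, and the cell held level with its window up about 0.28 m above the middle of the black dish. The dish, vial and brush are where they were; on the first try at the shutter the fingers slid over the top of the knob, so I pushed it a second time.

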